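# Put the layered sample block away under the keeper's spring cover

### The job

Press the keeper's orange bar down with one fingertip to hold the green spring cover open, and while holding it push the striped sample block along its lane with the other fingertip until it is wholly inside the covered bay. Then draw back and let the cover spring fully shut over the block. Only push the block, never pinch it or lift it, and leave the bowl, jar, jug and spatula where they are.

Things in the scene. Friction and masses are not known exactly. Their poses are not given: they have to be found in the camera images.
- keeper: Sample keeper fixed to the table: a straight plywood lane with white rails leads into a bay under a green cover. Origin at table height under the lane's centre line, at the bay's mouth. x points along the lane into the bay (the way to push), y left, z up. Lane floor 5 mm above the table, x = -140 to 85 mm. Rails 12 mm above the table, 4 mm thick, inner faces at y = -16 and +16 mm.
- mouth (a point): Middle of the bay's mouth, on the lane's floor (keeper x = 0, y = 0, 5 mm above the table). The bay is x = 0 to 80 mm, with a white back wall at 80 mm and a left wall 32 mm high that starts only at x = 28 mm. A finger left past the mouth would be in the way of the closing cover: draw back along the lane to x below -25 mm before letting go of the bar.
- cover (a joint): Opening angle of the green cover in rad: 0 = shut (by its spring), 1.15 = stop. Roof and orange bar are one piece that turns about the rod; pressing the bar down swings the roof up and over to the right (-y). Holding it open takes about 4 to 7 N on the bar; let go, it springs shut. From 1.0 rad on it lets pass the block and also a finger standing upright at keeper y = 2 to 8 mm.
- rod (a point): Middle of the cover's hinge, a steel rod along keeper x (x = -140 to 85 mm) at y = -22 mm, 20 mm above the table.
- roof_edge (a point): Middle of the roof's free (left) edge; moves with the cover. Shut, the roof covers keeper x = 0 to 84, y = -24 to 17 mm, its underside 33 and top 36 mm above the table. At the mouth (x = 0 to 3 mm) a lip hangs to 23 mm above the table and blocks the block, whose top is at 29 mm. Open at 1.05 rad the roof stands right of the lane, its edge about 62 mm above the table.
- bar_edge (a point): Middle of the orange bar's outer edge; moves with it. The bar is a flat strip 3 mm thick, x = -130 to 45 mm, reaching 48 mm outwards (-y) from the rod. Shut, it slopes up at 45 degrees, edge at y = -56, 54 mm above the table. At 0.79 rad it is level; at 1.05 rad a flat fingertip pressing it at y = -52 mm is about 15 mm above the table. The fingertip can slide along it in x.
- block_mid (a point): Centre of the loose sample block: ceramic, striped cream and black, 60 mm long (along the lane), 28 mm wide, 24 mm high, about 90 g. It starts lying on the floor of the open lane before the mouth (centre 17 mm above the table), its long side along the lane. Wholly inside the bay its centre is at keeper x = 34 to 50 mm.
- bowl: Light green open bowl, 120 mm across, 55 mm high, beside the keeper; origin at the centre of its underside. Leave alone.
- jar: Closed jar, 60 mm across, 70 mm high, beside the keeper; origin at the centre of its underside. Leave alone.
- spatula: Wooden spatula lying on the table to the left of the lane. Leave alone.
- jug: White jug, 100 mm across, 160 mm high, to the far left; origin at the centre of its underside. Leave alone.
Mind the look-alikes: they are no part of the job. What is shaped like the part that bears block_mid but red or turquoise is not meant.

How it is judged:
By the outcome, as a careful person would: the job done as asked, in the order asked, and still so for the second after the job is handed in, with the robot touching nothing.
It also fails if it takes over 45 s, if anything falls off the work surface, if the arm or the gripper's body presses on something with over 40 N, if the wrist force passes 120 N, or if a joint passes its speed limit or range.

### The arm

A 6-joint arm with a two-finger parallel gripper is mounted at the origin on the work surface. World frame = base frame: x ahead of the robot, y to its left, z up, the work surface at z = 0. Lengths are in m, angles in degrees, forces in N, time in s.
With the tool pointing down it reaches from about 0.25 to 0.725 m from the base axis. Payload 9.7 kg.
Tool frame: the origin (TCP) lies on the centre line of the jaws, within the pads' length; the fingertips stand 19 mm ahead of it and the grasp point (between the pads) is the TCP; z points along the fingers, y is the direction in which the jaws open and shut (so a half turn about z gives the same grasp; the last joint's range is limited). The gripper opens to 85 mm and grips with 20 to 120 N. Pads are 22 mm wide; open, the fingers measure 114 mm over their backs; the gripper's body (76 mm by 85 mm) begins 54 mm behind the grasp point. The pads swing forward as they close: fully open they stand 13 mm farther back than shut.
Start: joints at [-64.572, 4.979, 10.078, 95.1, 0, 90], TCP at [0.236, -0.497, 0.25] pointing down, gripper open.
Joint ranges: [-179.16, 179.16], [-48.56, 103.87], [-65.8, 70.77], [-126.05, 130.52], [-82.76, 87.17], [-180, 180]. Speed limits (degrees/s): [127.2, 127.2, 147.25, 180, 180, 180].

### API

Orientations are given as [roll, pitch, yaw] about the fixed x, y, z axes, in that order (R = Rz(yaw) Ry(pitch) Rx(roll)).
In Python, from workcell import bot gives the robot as it stands.
- The arm moves only by the tool servo_tool, never from a script. Its argument "motion" is a list that holds one entry, the list of rows, each a list of 6 numbers: the shift along the tool's x, y, z in mm, then the turn, a rotation vector about the tool's x, y, z in rad. A call has 1 to 5 rows; each row shifts and turns the commanded pose from where the row before left it, along the tool's axes as they then stand; what a row does not reach is not made up. A row lasts 1/10 s, in which the tool goes at most 50 mm and 8.59 degrees, less where a joint would pass 70% of its speed; a pose out of reach is approached as far as the arm can. A call is refused whole if a number of a shift passes 50 or a number of a turn 0.15, either way. A call with a gripper value outside its range is refused whole. "gripper" is the finger opening in mm, from 0 to 85.4, set as the call begins (left out, the last holds). The fingers move at their own pace and stop on an object; "newtons" is the grip in N (left out, the last holds). Time passes only in rows, so rows that do not move let the fingers close. It gives the time, the measured TCP pose, the force and the opening at its end, in the units of the state.
- bot.get_obs(): the state, without advancing time (a new reading comes with each control period).
- bot.camera(name): name is "scene" or "top" or "wrist"; returns a dict with "color" (480x640x3 uint8, red, green, blue), "fx", "fy", "cx", "cy" (pixels), "R" (3x3) and "t" (3): a world point X has camera coordinates R X + t. Camera axes: x right, y down, z forward; pixel columns grow to the right and rows downward; lengths in m; the calibration is good to about 2 mm. The wrist camera is an equidistant fisheye: a pixel r from the principal point sees the ray r / f radians off the axis. A picture is of the moment at which its call begins. There is no depth.
- bot.job_done(): hands the job in, once; it reports no verdict.
Trained networks look in a picture, given as the dict that the camera call returned (one of the last four; its "shot" number tells which), for a name from the list of things; names that differ only in an ending like _2 or _b are one class to them, and where a whole thing is asked for, a point or a joint stands for the part that bears it (a point fixed in the world has none). Each returns a list of dicts, best first, with "confidence" (0 to 1); they miss things now and then, are a little off and sometimes report something else, mostly with a low value. They report only what shows in the picture. A call takes as long as a camera call. They do not tell look-alikes from the thing itself.
- bot.look_for(picture, label): "rect" ([left, top, width, height] in pixels, round what is visible of it).
The state is a dict: "time": time; "q": joint angles; "qd": joint speeds; "joint_efforts": joint torques, N m; "ee_pos": TCP position; "tcp_rot": TCP orientation; "wrist_force": force on the tool from outside, world axes, zero at the start; "torque": the same for the moment, N m; "opening": finger opening in m.
Only numpy, scipy, OpenCV 4.12 (cv2) and the standard library are available. Lean on these libraries where they do the work, as an engineer would, in place of code of your own. Each camera call takes 0.05 s, during which the arm holds its last target.

## Working session

There is one attempt and no reset: what is moved stays moved. The work goes in short steps, Python scripts to look and compute and a tool call to move; the robot and the scene stay as the last step left them, time stands still between calls to the robot, and variables do not carry over. Pictures are saved under pics/ and viewed, and the job is handed in when it is done.

Besides the shell and the picture viewer there is one more tool, called as name([rows], argument=value, ...), one row to a line, values as JSON. servo_tool: Moves the arm, as the interface text tells. Its arguments: {"type":"object","properties":{"motion":{"type":"array","items":{"type":"array","items":{"type":"array","items":{"type":"number"}}}},"gripper":{"type":"number"},"newtons":{"type":"number"}},"required":["motion"]}

```bash
mkdir -p pics; ls
python3 - <<'E'
from workcell import bot
import cv2,json,pickle
o=bot.get_obs();print({k:o[k] for k in('time','ee_pos','tcp_rot','wrist_force','opening')})
d={}
for n in('scene','top','wrist'):
    p=bot.camera(n);d[n]=p
    cv2.imwrite(f'pics/{n}0.png',p['color'][:,:,::-1])
    print(n,p['fx'],p['cx'],p['cy'],p['R'],p['t'])
    for l in('keeper','block_mid','cover','bar_edge'):
        try: print(l,[(r['rect'],round(r['confidence'],2)) for r in bot.look_for(p,l)])
        except Exception as e: print(l,e)
pickle.dump(d,open('p0.pkl','wb'))
print(bot.get_obs()['time'])
E
```

```text
pics
{'time': 0.0, 'ee_pos': array([ 0.23606335, -0.49653323,  0.2495704 ]), 'tcp_rot': array([-1.79921831e+02, -1.44860483e-03,  2.54285919e+01]), 'wrist_force': array([-0.5910282 , -0.20084454, -0.5527182 ]), 'opening': 0.08553139024516145}
scene 589.5357977172766 325.62660682488337 248.31565343465832 [[ 0.83910822  0.54372528  0.01613152]
 [ 0.43399496 -0.65129856 -0.6224617 ]
 [-0.32794172  0.52931372 -0.782484  ]] [-0.57903681 -0.12419107  1.37422509]
keeper [([208.1, 262.4, 113.2, 56.2], 0.97), ([210.7, 270.8, 105.7, 40.3], 0.7)]
block_mid [([233.7, 270.9, 34.2, 17.1], 0.93), ([185.0, 306.9, 18.4, 30.0], 0.88), ([399.6, 316.9, 24.0, 33.2], 0.75)]
cover [([209.2, 270.1, 109.8, 41.7], 0.93)]
bar_edge [([208.6, 271.5, 110.5, 37.9], 0.86)]
top 496.88284909092715 324.5137227985359 243.06822447802116 [[-0.10518292 -0.99445012 -0.0023473 ]
 [-0.9725556   0.10335916 -0.20845259]
 [ 0.20753832 -0.01964278 -0.97802966]] [0.17122996 0.60738524 0.85764746]
keeper [([344.5, 231.7, 72.2, 119.4], 0.85)]
block_mid [([308.4, 137.7, 26.0, 28.3], 0.82), ([437.4, 302.9, 30.5, 32.0], 0.77), ([364.3, 295.3, 22.9, 34.6], 0.65)]
cover [([349.8, 234.5, 67.0, 111.6], 0.57)]
bar_edge [([346.7, 231.3, 70.2, 116.7], 0.71), ([343.4, 229.5, 72.0, 122.5], 0.21)]
wrist 371.64829954431775 318.6681951394251 234.64882457713378 [[ 0.43015584 -0.90275319  0.00162289]
 [-0.8689693  -0.4135695   0.27175838]
 [-0.24465957 -0.1183087  -0.96236415]] [-0.55048114 -0.03537119  0.37818573]
keeper []
block_mid []
cover []
bar_edge []
0.75
```

Run:
```python
import pickle,cv2
d=pickle.load(open('p0.pkl','rb'))
t=d['top']['color'][:,:,::-1];cv2.imwrite('pics/topc.png',cv2.resize(t[210:370,320:480],None,fx=5,fy=5,interpolation=cv2.INTER_CUBIC)[:600*1,:] if 0 else cv2.resize(t[220:360,320:480],None,fx=4.2,fy=4.2,interpolation=cv2.INTER_CUBIC))
s=d['scene']['color'][:,:,::-1];cv2.imwrite('pics/scenec.png',cv2.resize(s[240:345,180:340],None,fx=5,fy=5,interpolation=cv2.INTER_CUBIC))
```

```text
(no output)
```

View pics/scene0.png

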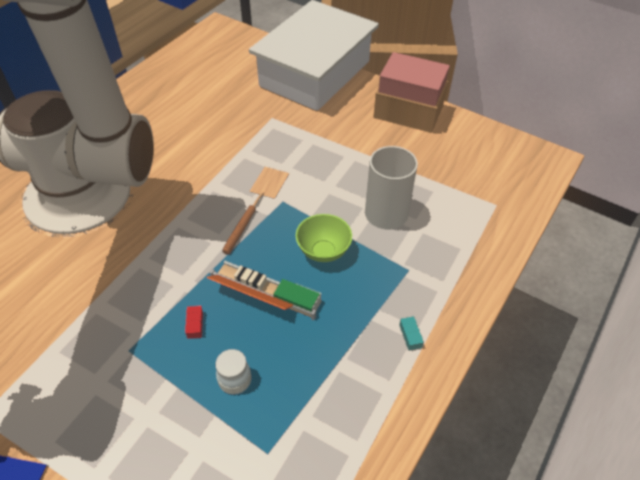

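View pics/top0.png

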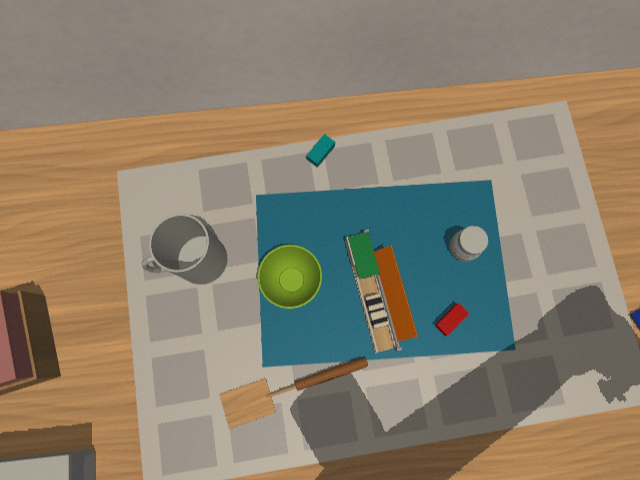

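View pics/topc.png

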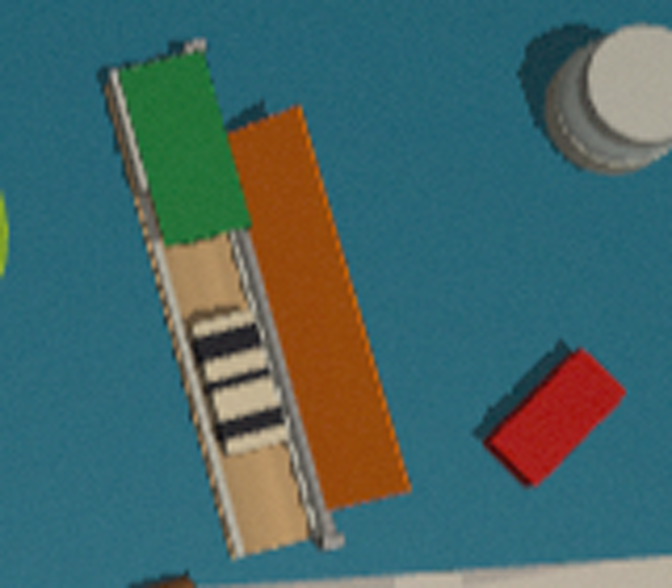

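View pics/scenec.png

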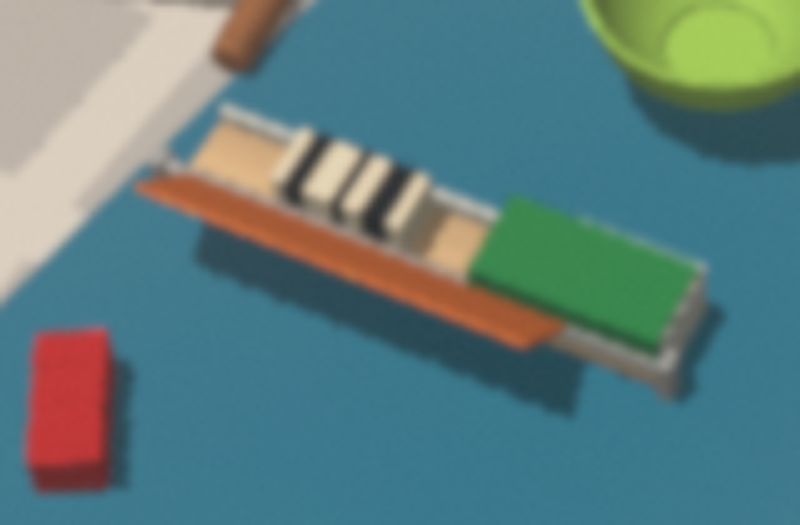

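Candidates for the block: striped block at top (375,308), red one at (451,319), turquoise one at (321,150). The crop shows the striped cream/black block in the lane, so that is the one. Next I fit the keeper's pose.

```bash
cat > h.py <<'E'
import numpy as np
from scipy.optimize import least_squares
def proj(p,X):
    c=X@np.array(p['R']).T+np.array(p['t']); return np.c_[p['fx']*c[:,0]/c[:,2]+p['cx'],p['fy']*c[:,1]/c[:,2]+p['cy']]
def projw(p,X):
    c=X@np.array(p['R']).T+np.array(p['t']); r=np.hypot(c[:,0],c[:,1]);th=np.arctan2(r,c[:,2])
    return np.c_[p['fx']*th*c[:,0]/r+p['cx'],p['fy']*th*c[:,1]/r+p['cy']]
def k2w(k,P):
    x,y,a=k;P=np.atleast_2d(P)/1000.;c,s=np.cos(a),np.sin(a)
    return np.c_[x+c*P[:,0]-s*P[:,1],y+s*P[:,0]+c*P[:,1],P[:,2]]
E
cat > fit.py <<'E'
import pickle
from h import *
d=pickle.load(open('p0.pkl','rb'))
top=[((84,17,36),(118,70)),((84,-24,36),(205,52)),((0,-24,36),(250,230)),((0,17,36),(165,245)),((45,-56,54),(300,106)),((-130,-56,54),(410,490))]
sc=[((0,17,36),(515,197)),((84,17,36),(705,265)),((84,-24,36),(660,347)),((0,-24,36),(470,270)),((-130,-56,54),(137,187)),((45,-56,54),(518,349))]
def cv(l,o,s): return np.array([a for a,_ in l],float),np.array([[(u+.5)/s-.5+o[0],(v+.5)/s-.5+o[1]] for _,(u,v) in l])
T=cv(top,(320,220),4.2);S=cv(sc,(180,240),5)
def f(k,w=(1,1)): return np.r_[w[0]*(proj(d['top'],k2w(k,T[0]))-T[1]).ravel(),w[1]*(proj(d['scene'],k2w(k,S[0]))-S[1]).ravel()]
for w in((1,1),(1,0),(0,1)):
    r=least_squares(f,[.45,-.1,-.1],args=(w,)); print(r.x[:2],np.degrees(r.x[2]),r.fun.reshape(-1,2).round(1).tolist())
    if w==(1,1): k=r.x
np.save('k.npy',k)
# block: top-face corners in top crop
B=np.array([[190,325],[258,308],[290,440],[228,455]],float)
B=(B+.5)/4.2-.5+[320,220]
p=d['top'];R=np.array(p['R']);t=np.array(p['t'])
for uv in [*B,B.mean(0)]:
    ray=R.T@np.array([(uv[0]-p['cx'])/p['fx'],(uv[1]-p['cy'])/p['fy'],1]);o=-R.T@t
    X=o+ray*(.029-o[2])/ray[2]; c,s=np.cos(k[2]),np.sin(k[2]);dx,dy=X[:2]-k[:2]
    print('blk',((c*dx+s*dy)*1e3).round(1),((-s*dx+c*dy)*1e3).round(1))
print(k2w(k,[[-105,-24,0],[10,-24,0],[-140,0,0]]))
E
python3 fit.py
```

```text
[0.55546711 0.03244498] 7.904786933238484 [[-0.4, 0.2], [-0.5, -0.6], [0.3, -0.9], [-0.4, 0.7], [-0.4, -0.0], [-0.6, 0.8], [-0.3, -0.3], [-0.7, 1.1], [-0.8, 0.4], [-0.9, 0.3], [-0.5, 0.3], [1.8, 0.3]]
[0.55541126 0.03177495] 8.00398162618323 [[-0.1, 0.2], [-0.2, -0.6], [0.7, -1.0], [-0.1, 0.7], [-0.1, -0.1], [-0.1, 0.7], [-0.0, -0.0], [-0.0, 0.0], [-0.0, 0.0], [-0.0, 0.0], [-0.0, 0.0], [0.0, 0.0]]
[0.55540192 0.03337   ] 7.7417116089821665 [[-0.0, 0.0], [-0.0, -0.0], [-0.0, -0.0], [-0.0, 0.0], [-0.0, 0.0], [-0.0, 0.0], [-0.0, -0.6], [-0.5, 0.8], [-0.6, 0.2], [-0.7, -0.1], [-0.1, -0.2], [2.0, -0.1]]
blk -35.8 13.5
blk -35.8 -18.1
blk -95.7 -16.4
blk -95.4 12.0
blk -65.9 -2.3
[[ 0.45476548 -0.00576733  0.        ]
 [ 0.56867275  0.01004831  0.        ]
 [ 0.4167974   0.01319116  0.        ]]
```

servo_tool([
  [[0,0,0,0,0,0.102],[0,0,0,0,0,0.102],[0,0,0,0,0,0.102],[10,-16,0,0,0,0],[18,-30,0,0,0,0]],
], gripper=42)

```text
time: 1.25
ee_pos: [0.2572, -0.4478, 0.2496]
tcp_rot: [-180.0, 0.0, 7.8]
wrist_force: [0.2, 1.0, -0.4]
opening: 0.0423
```

servo_tool([
  [[18,-30,0,0,0,0],[18,-30,0,0,0,0],[18,-30,0,0,0,0],[18,-30,0,0,0,0],[18,-30,0,0,0,0]],
])

```text
time: 1.75
ee_pos: [0.3264, -0.2851, 0.2504]
tcp_rot: [180.0, -0.0, 7.9]
wrist_force: [0.6, -0.3, 0.3]
opening: 0.0417
```

servo_tool([
  [[18,-30,0,0,0,0],[18,-30,0,0,0,0],[18,-30,0,0,0,0],[18,-30,0,0,0,0],[18,-30,0,0,0,0]],
])

```text
time: 2.25
ee_pos: [0.395, -0.1241, 0.2505]
tcp_rot: [180.0, -0.0, 7.9]
wrist_force: [0.9, 0.2, -0.4]
opening: 0.042
```

```bash
cat > st.py <<'E'
from h import *
from workcell import bot
def st():
    k=np.load('k.npy')
    o=bot.get_obs();e=np.array(o['ee_pos']);c,s=np.cos(k[2]),np.sin(k[2]);dx,dy=(e[:2]-k[:2])*1e3
    print('t',round(o['time'],2),'keeper xyz',round(c*dx+s*dy,1),round(-s*dx+c*dy,1),round(e[2]*1e3,1),'rot',np.round(o['tcp_rot'],2),'yaw err',round(o['tcp_rot'][2]-np.degrees(k[2]),2),'F',np.round(o['wrist_force'],1),'open',round(o['opening']*1e3,1))
if __name__=='__main__': st()
E
python3 st.py
```

```text
t 2.25 keeper xyz -180.5 -133.0 250.5 rot [ 1.7998e+02 -4.0000e-02  7.8900e+00] yaw err -0.01 F [ 0.9  0.2 -0.4] open 42.0
```

servo_tool([
  [[16,-27,20,0,0,0],[16,-27,30,0,0,0],[16,-27,30,0,0,0],[17,-28,30,0,0,0],[0,0,0,0,0,0]],
])

```text
time: 2.75
ee_pos: [0.4431, -0.0059, 0.1363]
tcp_rot: [-179.9, 0.3, 8.1]
wrist_force: [-0.3, -0.6, 0.2]
opening: 0.0425
```

Run:
```python
from st import *;import cv2,pickle
d={}
for n in('wrist','top'):
    p=d[n]=bot.camera(n); cv2.imwrite(f'pics/{n}1.png',p['color'][:,:,::-1])
pickle.dump(d,open('p1.pkl','wb'))
st()
k=np.load('k.npy')
print(projw(d['wrist'],k2w(k,[[0,17,36],[0,-24,36],[84,17,36],[-130,-56,54],[45,-56,54],[-140,16,12]])).round())
```

```text
t 2.85 keeper xyz -116.3 -24.8 140.1 rot [1.8e+02 7.0e-02 8.0e+00] yaw err 0.09 F [ 0.2  0.7 -0.2] open 42.2
[[253.  56.]
 [322.  54.]
 [257. -63.]
 [374. 273.]
 [379. -23.]
 [265. 264.]]
```

View pics/wrist1.png

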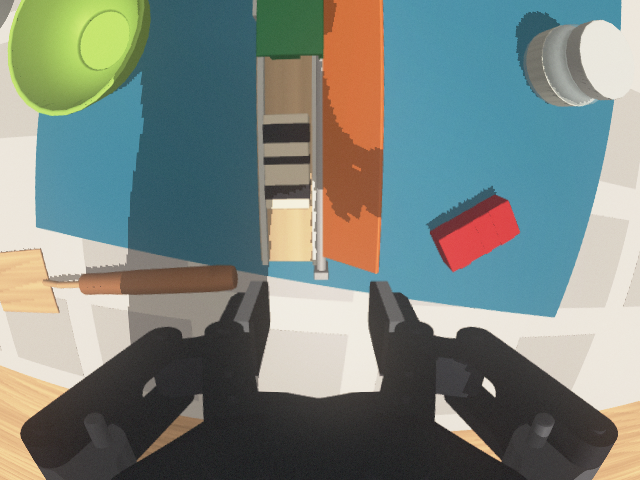

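View pics/top1.png

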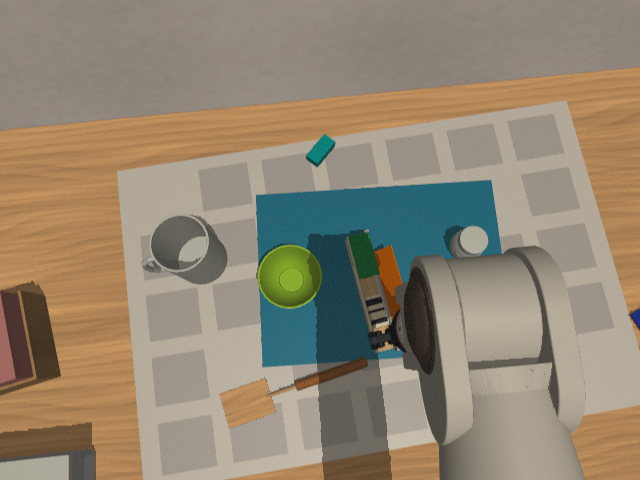

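Wrist view shows the block at (287,160), with the bar edge and roof seen about 3–4 px right of prediction, so the keeper sits about 1–2 mm more to the right. The fingertips' front corners are at (268,282) and (372,282). From these I estimate how far the tips extend.

Run:
```python
from st import *;import pickle,cv2
d=pickle.load(open('p1.pkl','rb'));p=d['wrist']
from scipy.spatial.transform import Rotation as Ro
o=bot.get_obs();R=Ro.from_euler('xyz',o['tcp_rot'],degrees=True).as_matrix()
for h in(0,5,10,15,19,24):
    X=np.array([[11,-21,h],[11,21,h],[-11,-21,h],[11,-28,h],[11,-33,h]])/1000@R.T+o['ee_pos']
    print(h,projw(p,X).round().tolist())
k=np.load('k.npy');
P=np.array([[0,17,36],[0,-24,36],[-130,-56,54],[-140,16,12]],float);uv=np.array([[257,54],[325,55],[378,272],[269,264]])
r=least_squares(lambda s:(projw(p,k2w(k,P+[s[0],s[1],0]))-uv).ravel(),[0,0]);print(r.x,r.fun.round(1))
cv2.imwrite('pics/w1c.png',cv2.resize(p['color'][260:400,200:440,::-1],None,fx=3.3,fy=3.3))
k=k2w(k,[0,-1.2,0])[0,:2].tolist()+[k[2]];np.save('k.npy',k);st()
```

```text
0 [[267.0, 298.0], [383.0, 298.0], [270.0, 349.0], [248.0, 298.0], [234.0, 298.0]]
5 [[269.0, 293.0], [381.0, 293.0], [271.0, 342.0], [250.0, 292.0], [237.0, 292.0]]
10 [[270.0, 287.0], [379.0, 287.0], [273.0, 336.0], [252.0, 287.0], [240.0, 287.0]]
15 [[272.0, 282.0], [377.0, 282.0], [274.0, 330.0], [254.0, 282.0], [242.0, 282.0]]
19 [[273.0, 278.0], [376.0, 278.0], [275.0, 325.0], [256.0, 278.0], [244.0, 278.0]]
24 [[274.0, 274.0], [374.0, 274.0], [276.0, 320.0], [258.0, 273.0], [246.0, 273.0]]
[ 0.23984117 -2.30950172] [ 0.1  1.1  0.8 -1.2 -0.   0.7 -1.  -0.6]
t 2.85 keeper xyz -116.3 -23.6 140.1 rot [1.8e+02 7.0e-02 8.0e+00] yaw err 0.09 F [ 0.2  0.7 -0.2] open 42.2
```

View pics/w1c.png

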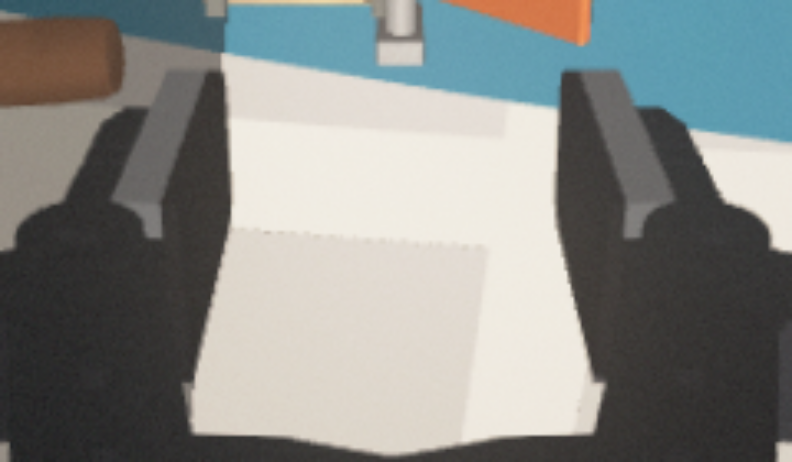

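servo_tool([
  [[0,0,20,0,0,0],[0,0,20,0,0,0],[0,0,12,0,0,0],[0,0,0,0,0,0],[0,0,0,0,0,0]],
], gripper=45)

```text
time: 3.35
ee_pos: [0.4444, -0.009, 0.0894]
tcp_rot: [180.0, -0.1, 7.9]
wrist_force: [0.7, 0.1, -0.0]
opening: 0.045
```

Run:
```python
from st import *;import cv2,pickle
d={}
for n in('wrist','scene'):
    p=d[n]=bot.camera(n)
cv2.imwrite(f'pics/wrist2.png',cv2.resize(d['wrist']['color'][120:400,150:490,::-1],None,fx=2.1,fy=2.1,interpolation=cv2.INTER_CUBIC))
cv2.imwrite('pics/scene2.png',cv2.resize(d['scene']['color'][220:345,160:340,::-1],None,fx=4.4,fy=4.4,interpolation=cv2.INTER_CUBIC))
pickle.dump(d,open('p2.pkl','wb'))
st()
```

```text
t 3.45 keeper xyz -115.4 -24.4 89.6 rot [ 1.7998e+02 -1.0000e-01  7.8700e+00] yaw err -0.04 F [-0.5  0.1  0.2] open 45.1
```

View pics/wrist2.png

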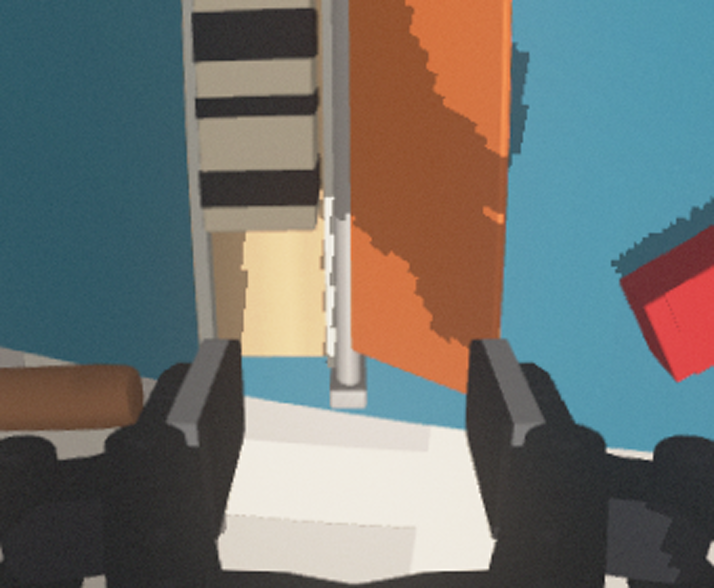

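View pics/scene2.png

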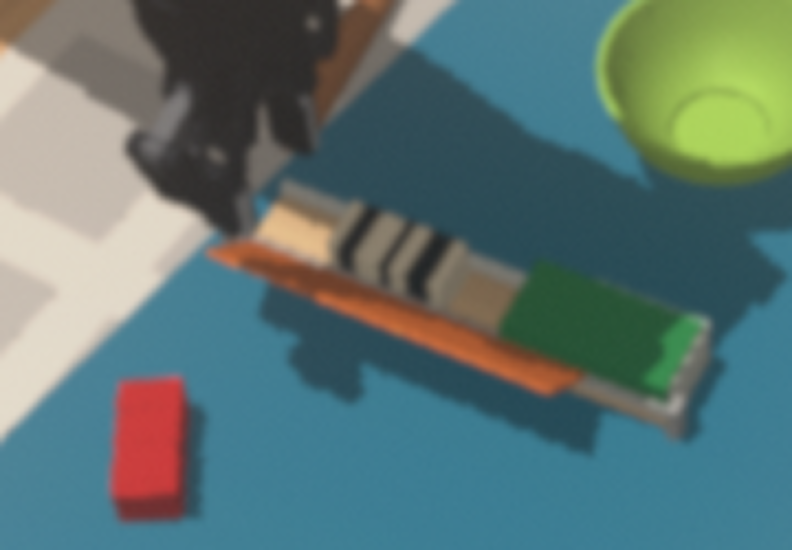

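```bash
cat > fit2.py <<'E'
from st import *;import pickle
from scipy.spatial.transform import Rotation as Ro
k=np.load('k.npy')
c=lambda u,v:((u+.5)/2.1-.5+150,(v+.5)/2.1-.5+120)
p1=pickle.load(open('p1.pkl','rb'))['wrist'];p2=pickle.load(open('p2.pkl','rb'))['wrist']
# tcp poses in keeper coordinates at shots
def tcp(kx,ky,kz): return k2w(k,[kx,ky,kz])[0]
T1=tcp(-116.3,-23.6,140.1);T2=tcp(-115.4,-24.4,89.6)
Rt=Ro.from_euler('xyz',[180,0,7.95],degrees=True).as_matrix()
K=[(p1,(0,17,36),(257,54)),(p1,(0,-24,36),(325,55)),(p1,(-130,-56,54),(378,272)),(p1,(-140,16,5),(269,262)),(p1,(-140,-16,5),(312,262)),
(p2,(-140,16,5),c(214,355)),(p2,(-140,-16,5),c(328,355))]
L=[(p2,(-56,54),c(508,160)),(p2,(-56,54),c(498,330)),(p2,(-56,54),c(512,10)),(p2,(20,12),c(197,335)),(p2,(20,12),c(183,5))]
F=[(p1,T1,-21.1,(268,282)),(p1,T1,21.1,(370.5,282)),(p2,T2,-22.5,c(240,341)),(p2,T2,22.5,c(468,341))]
def mod(p,w,dt):
    q=dict(p);R=Ro.from_rotvec(w).as_matrix();q['R']=R@np.array(p['R']);q['t']=R@np.array(p['t'])+dt;return q
def f(v):
    w=v[:3]/100;dt=v[3:6]/1000;s=v[6:8];h=v[8];r=[]
    for p,P,uv in K: r+=list(projw(mod(p,w,dt),k2w(k,np.array(P,float)+[*s,0]))[0]-uv)
    for i,(p,P,uv) in enumerate(L): r+=list(projw(mod(p,w,dt),k2w(k,np.array([v[10+i]*10,*P])+[0,s[1],0]))[0]-uv)
    for p,T,y,uv in F: r+=list(projw(mod(p,w,dt),(T+Rt@np.array([11,y+v[9],h])/1000)[None])[0]-uv)
    return np.r_[r,v[:3]/.9,dt*1e3/2,s/1.5,(h-15)/8,v[9]/.5]
r=least_squares(f,np.r_[np.zeros(8),15,0,-8,-10,-5,-12,-5])
J=r.jac;C=np.linalg.inv(J.T@J);n=['wx','wy','wz','tx','ty','tz','sx','sy','h','yo']
for i,a in enumerate(n): print(a,r.x[i].round(2),'+-',np.sqrt(C[i,i]).round(2))
print(r.fun[:-10].reshape(-1,2).round(1).tolist())
E
python3 fit2.py
```

```text
wx -0.77 +- 0.59
wy 0.03 +- 0.45
wz 0.15 +- 0.29
tx -0.8 +- 0.82
ty 0.87 +- 1.01
tz -0.21 +- 0.67
sx 2.68 +- 0.81
sy -1.3 +- 0.59
h 18.78 +- 1.37
yo -0.2 +- 0.46
[[-0.5, 1.1], [0.2, -1.1], [-0.7, 1.3], [-0.7, -1.0], [-0.0, -0.7], [1.7, 0.1], [-0.7, 0.7], [-0.2, -0.0], [0.2, 0.0], [-0.2, -0.0], [0.4, -0.0], [0.4, -0.0], [2.0, 1.4], [3.3, 1.7], [-2.3, -1.9], [-2.7, -1.8]]
```

```bash
sed -i "s/^T1=.*/T1=np.array([.4431,-.0059,.1363]);T2=np.array([.4444,-.009,.0894])/" fit2.py; python3 fit2.py
```

```text
wx -0.69 +- 0.59
wy -0.02 +- 0.45
wz 0.13 +- 0.29
tx 0.17 +- 0.82
ty 0.63 +- 1.01
tz -0.28 +- 0.67
sx 2.24 +- 0.82
sy -0.46 +- 0.59
h 16.47 +- 1.36
yo -0.04 +- 0.46
[[-0.5, 1.1], [0.2, -1.1], [-0.7, 1.3], [-0.7, -1.1], [-0.1, -0.7], [1.7, 0.1], [-0.7, 0.7], [-0.2, -0.0], [0.2, 0.0], [-0.1, -0.0], [0.4, -0.0], [0.4, -0.0], [-0.5, -0.4], [-0.2, 0.1], [-0.1, -0.1], [0.9, -0.1]]
```

Run:
```python
from st import *
k=np.load('k.npy');k[:2]=k2w(k,[1.5,-.5,0])[0,:2];np.save('k.npy',k);st()
```

```text
t 3.45 keeper xyz -116.9 -23.9 89.6 rot [ 1.7998e+02 -1.0000e-01  7.8700e+00] yaw err -0.04 F [-0.5  0.1  0.2] open 45.1
```

servo_tool([
  [[0,-0.4,4,0,0,0],[0,0,6,0,0,0],[0,0,6,0,0,0],[0,0,6,0,0,0],[0,0,6,0,0,0]],
], gripper=50, newtons=60)

```text
time: 3.95
ee_pos: [0.444, -0.0081, 0.0598]
tcp_rot: [180.0, -0.0, 7.9]
wrist_force: [-0.0, 0.5, 2.0]
opening: 0.0502
```

servo_tool([
  [[0,0,6,0,0,0],[0,0,6,0,0,0],[0,0,6,0,0,0],[0,0,5,0,0,0],[0,0,0,0,0,0]],
])

```text
time: 4.45
ee_pos: [0.444, -0.0083, 0.0368]
tcp_rot: [180.0, 0.0, 7.9]
wrist_force: [1.1, -3.2, 4.4]
opening: 0.0501
```

```bash
cat > snap.py <<'E'
from st import *;import cv2,pickle,sys
n=sys.argv[1];d={}
for c in('wrist','scene'): d[c]=bot.camera(c)
cv2.imwrite(f'pics/wrist{n}.png',cv2.resize(d['wrist']['color'][40:400,120:520,::-1],None,fx=1.66,fy=1.66,interpolation=cv2.INTER_CUBIC))
cv2.imwrite(f'pics/scene{n}.png',cv2.resize(d['scene']['color'][220:345,160:340,::-1],None,fx=4.4,fy=4.4,interpolation=cv2.INTER_CUBIC))
pickle.dump(d,open(f'p{n}.pkl','wb'));st()
E
python3 snap.py 3
```

```text
t 4.55 keeper xyz -117.4 -23.3 37.4 rot [179.98  -0.     7.89] yaw err -0.02 F [ 0.2 -3.1  4.6] open 50.0
```

View pics/wrist3.png

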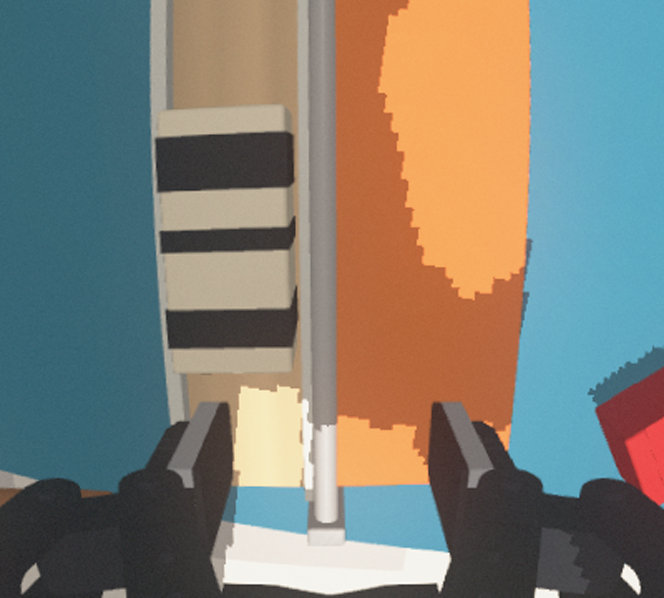

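View pics/scene3.png

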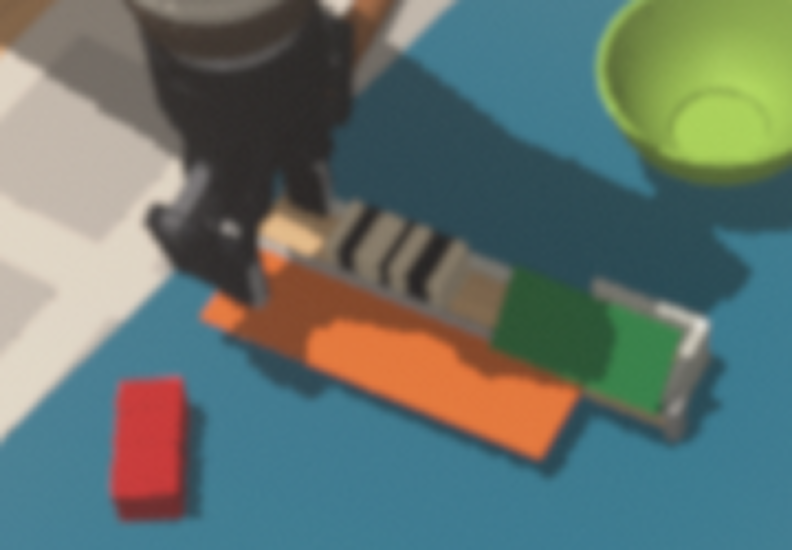

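servo_tool([
  [[0,0,3,0,0,0],[0,0,3,0,0,0],[0,0,0,0,0,0],[0,0,0,0,0,0]],
])

```text
time: 4.95
ee_pos: [0.4441, -0.008, 0.0315]
tcp_rot: [-180.0, -0.0, 7.9]
wrist_force: [-1.1, -0.9, 4.9]
opening: 0.0499
```

```bash
python3 snap.py 4
```

```text
t 5.05 keeper xyz -117.4 -23.1 31.5 rot [-1.7999e+02 -1.0000e-02  7.9000e+00] yaw err -0.01 F [ 0.2 -0.4  4.3] open 50.2
```

View pics/wrist4.png

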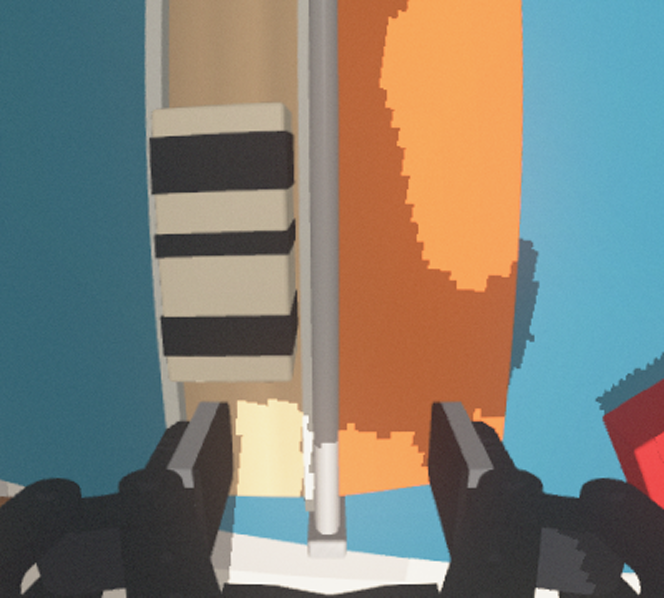

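View pics/scene4.png

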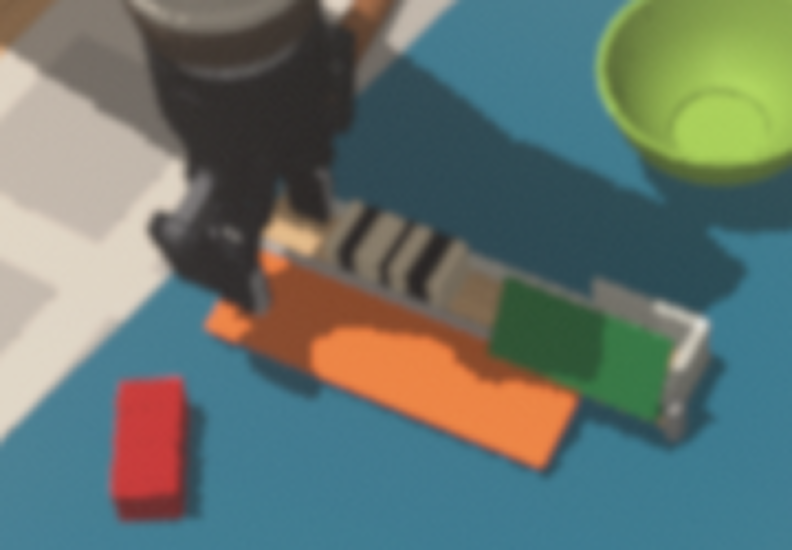

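```bash
cat > ang.py <<'E'
from h import *;import pickle
def ang(n,pts,s=4.4,o=(160,220)):
    p=pickle.load(open(f'p{n}.pkl','rb'))['scene'];ks=[.5554,.03337,np.radians(7.74)]
    rel={'bar':(-34,34),'roof':(39,16)}
    uv=np.array([[(u+.5)/s-.5+o[0],(v+.5)/s-.5+o[1]] for _,_,(u,v) in pts])
    def f(v):
        P=[]
        for nm,x,_ in pts:
            y,z=rel[nm];c,sn=np.cos(v[0]),np.sin(v[0]);P.append([x,-22+c*y-sn*z,20+sn*y+c*z])
        return (proj(p,k2w(ks,P))-uv).ravel()
    r=least_squares(f,[1.]);print('angle',r.x,r.fun.reshape(-1,2).round(1).tolist())
E
python3 - <<'E'
from ang import *
ang(4,[('bar',45,(545,470)),('bar',-130,(207,325)),('roof',0,(508,277)),('roof',84,(675,345))])
ang(4,[('bar',45,(545,470)),('bar',-130,(207,325))])
ang(4,[('roof',0,(508,277)),('roof',84,(675,345))])
ang(3,[('bar',45,(543,460)),('bar',-130,(203,318)),('roof',0,(518,270)),('roof',84,(680,340))])
E
```

```text
angle [0.983735] [[-0.6, 0.1], [-0.3, 0.6], [-0.4, -0.2], [0.3, -0.1]]
angle [0.96985888] [[-0.6, -0.0], [-0.3, 0.4]]
angle [0.98863874] [[-0.4, -0.2], [0.2, -0.0]]
angle [0.82248576] [[-0.5, 0.7], [-0.1, 0.4], [-1.0, -0.5], [0.6, -0.9]]
```

servo_tool([
  [[0,0,2,0,0,0],[0,0,1.5,0,0,0],[0,0,0,0,0,0]],
])

```text
time: 5.35
ee_pos: [0.4441, -0.0077, 0.0279]
tcp_rot: [-179.9, -0.0, 7.9]
wrist_force: [-0.2, 0.9, 6.6]
opening: 0.05
```

```bash
python3 snap.py 5
```

```text
t 5.45 keeper xyz -117.3 -22.8 28.0 rot [-1.7995e+02 -2.0000e-02  7.9100e+00] yaw err 0.01 F [0.  0.2 6.2] open 50.0
```

View pics/scene5.png

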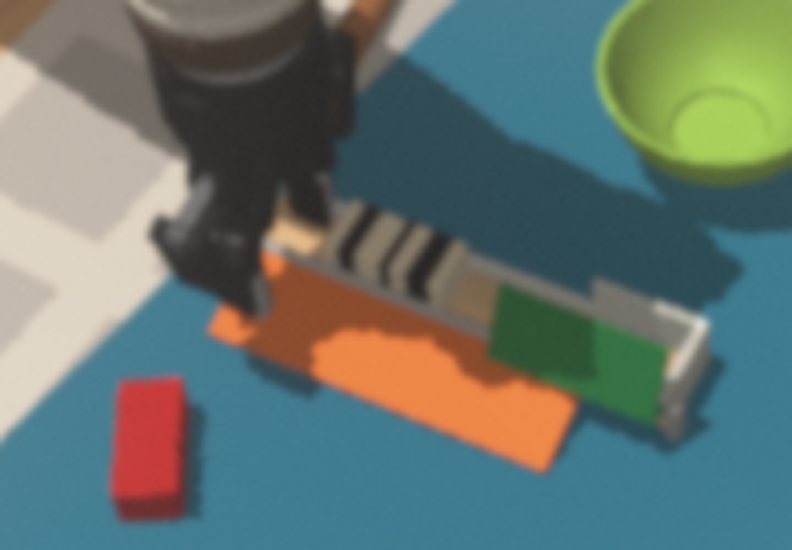

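Run:
```python
from ang import *
ang(5,[('bar',45,(545,472)),('bar',-130,(210,333)),('roof',0,(502,284)),('roof',84,(668,348))])
```

```text
angle [1.09279905] [[-0.2, 0.4], [-0.2, -0.3], [-0.1, -0.3], [0.8, 0.8]]
```

servo_tool([
  [[3,0.7,0,0,0,0],[6,0,0,0,0,0],[6,0,0,0,0,0],[6,0,0,0,0,0],[6,0,0,0,0,0]],
])

```text
time: 5.95
ee_pos: [0.4707, -0.0052, 0.0276]
tcp_rot: [180.0, 0.1, 7.9]
wrist_force: [-3.9, -2.6, 5.6]
opening: 0.0502
```

```bash
python3 snap.py 6
```

```text
t 6.05 keeper xyz -90.0 -23.9 27.7 rot [1.8e+02 1.0e-02 7.9e+00] yaw err -0.01 F [-0.3 -1.5  4.5] open 49.8
```

View pics/wrist6.png

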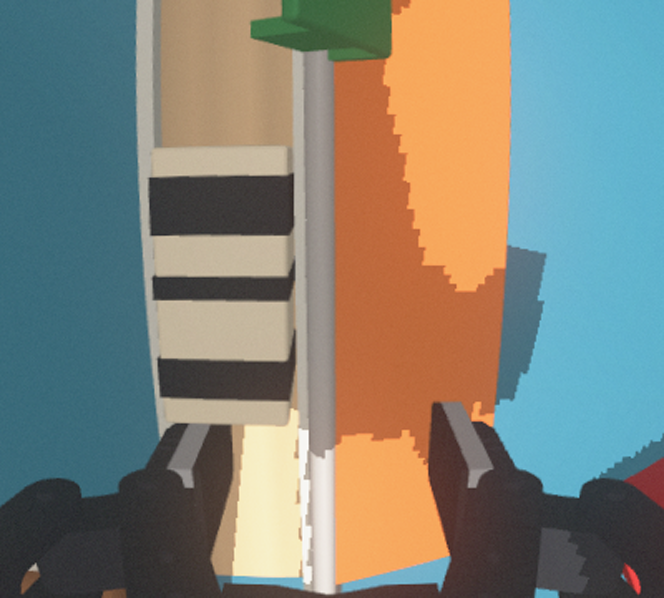

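servo_tool([
  [[5,-0.3,0,0,0,0],[6,0,0,0,0,0],[6,0,0,0,0,0],[6,0,0,0,0,0],[6,0,0,0,0,0]],
])

```text
time: 6.55
ee_pos: [0.4993, -0.0009, 0.0276]
tcp_rot: [-180.0, 0.1, 7.9]
wrist_force: [-3.6, -1.2, 5.3]
opening: 0.0501
```

servo_tool([
  [[6,0,0,0,0,0],[6,0,0,0,0,0],[6,0,0,0,0,0],[6,0,0,0,0,0],[5,0,0,0,0,0]],
])

```text
time: 7.05
ee_pos: [0.5281, 0.0031, 0.0276]
tcp_rot: [180.0, 0.1, 7.9]
wrist_force: [-3.8, -2.5, 5.2]
opening: 0.0498
```

```bash
python3 snap.py 7
```

```text
t 7.15 keeper xyz -32.1 -23.6 27.7 rot [1.8e+02 1.0e-02 7.9e+00] yaw err -0.01 F [-0.8 -1.7  5.1] open 49.6
```

View pics/wrist7.png

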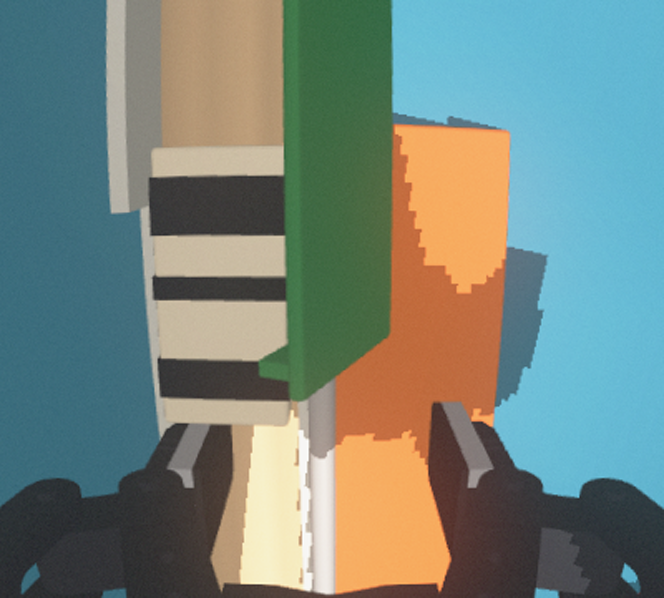

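View pics/scene7.png

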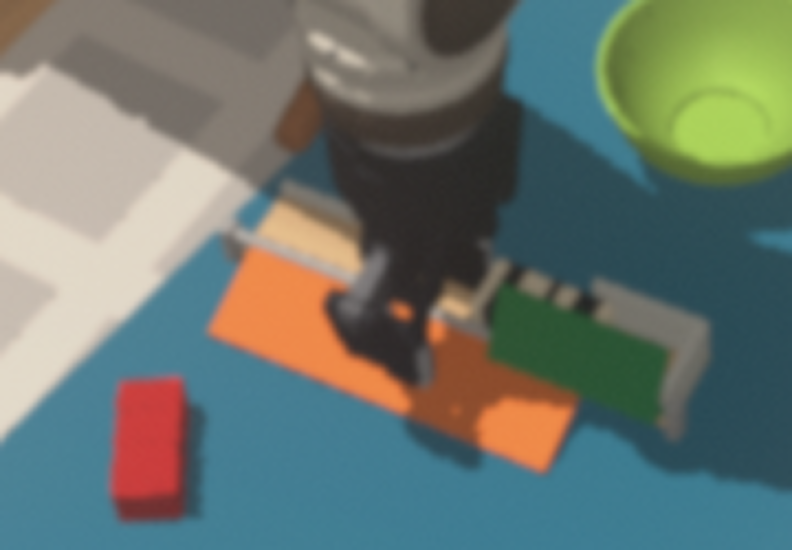

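servo_tool([
  [[6,0,0,0,0,0],[6,0,0,0,0,0],[6,0,0,0,0,0],[5,0,0,0,0,0],[5,0,0,0,0,0]],
])

```text
time: 7.65
ee_pos: [0.5563, 0.007, 0.0277]
tcp_rot: [-180.0, 0.0, 7.9]
wrist_force: [-2.7, -2.1, 4.3]
opening: 0.0499
```

servo_tool([
  [[4,0,0,0,0,0],[2.5,0,0,0,0,0],[0,0,0,0,0,0]],
])

```text
time: 7.95
ee_pos: [0.5629, 0.008, 0.0278]
tcp_rot: [180.0, -0.0, 7.9]
wrist_force: [-0.9, -1.7, 4.5]
opening: 0.0501
```

```bash
python3 snap.py 8
```

```text
t 8.05 keeper xyz 2.5 -23.6 28.0 rot [ 1.7999e+02 -6.0000e-02  7.9000e+00] yaw err -0.01 F [ 0.4 -2.3  5.8] open 49.6
```

View pics/wrist8.png

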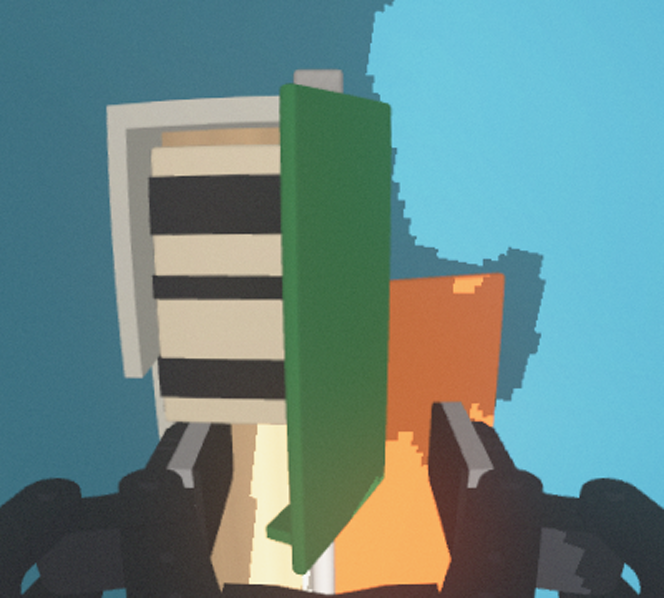

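View pics/scene8.png

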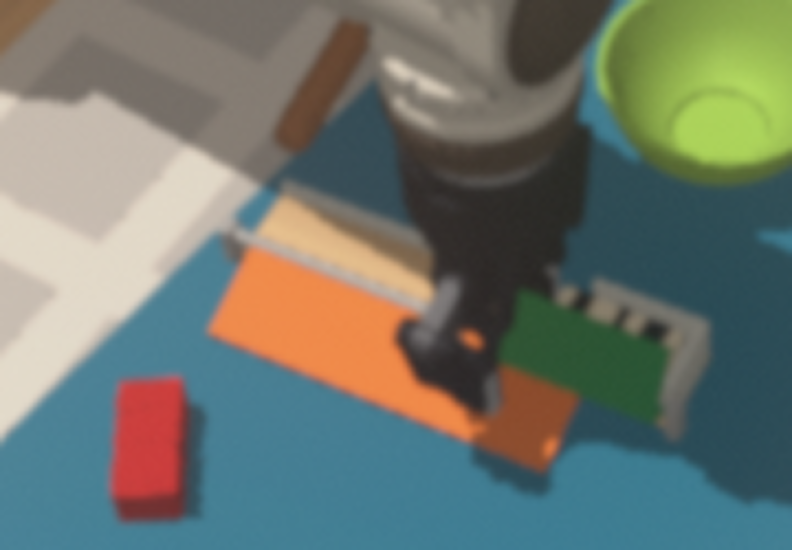

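servo_tool([
  [[-5,0,0,0,0,0],[-10,0,0,0,0,0],[-14,0,0,0,0,0],[-14,0,0,0,0,0],[-14,0,0,0,0,0]],
])

```text
time: 8.55
ee_pos: [0.5056, 0.0, 0.0282]
tcp_rot: [180.0, -0.1, 7.9]
wrist_force: [3.1, -0.8, 4.8]
opening: 0.0499
```

servo_tool([
  [[-8,0,0,0,0,0],[0,0,0,0,0,0],[0,0,0,0,0,0]],
])

```text
time: 8.85
ee_pos: [0.4968, -0.0011, 0.0276]
tcp_rot: [-180.0, 0.1, 7.9]
wrist_force: [-3.2, -1.6, 4.4]
opening: 0.0499
```

```bash
python3 snap.py 9
```

```text
t 8.95 keeper xyz -64.3 -23.4 27.4 rot [-1.7998e+02  1.4000e-01  7.8800e+00] yaw err -0.02 F [-3.  -1.3  6. ] open 50.0
```

View pics/wrist9.png

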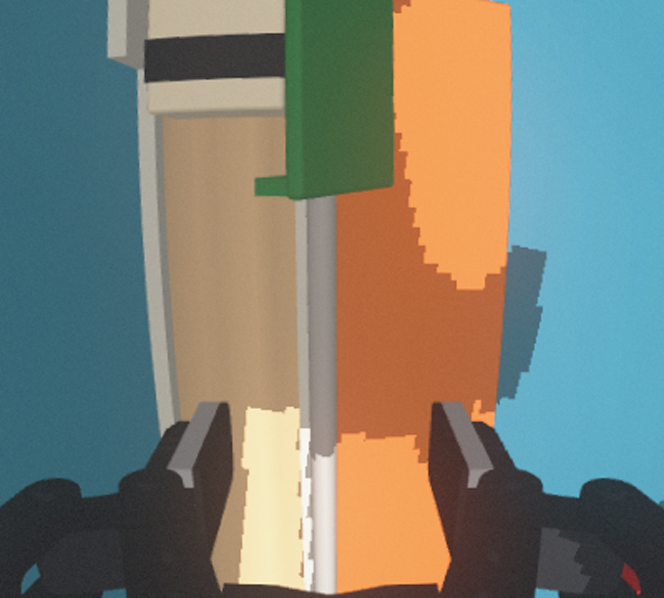

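Finger is clear of the mouth; the block stays in the bay (rear edge at row 112, well beyond the lip at row 190). Now lift.

servo_tool([
  [[0,0,-4,0,0,0],[0,0,-7,0,0,0],[0,0,-7,0,0,0],[0,0,-7,0,0,0],[0,0,-7,0,0,0]],
])

```text
time: 9.45
ee_pos: [0.4982, -0.0007, 0.0604]
tcp_rot: [-180.0, -0.0, 7.9]
wrist_force: [0.1, 1.5, 0.0]
opening: 0.0503
```

servo_tool([
  [[0,0,-7,0,0,0],[0,0,-7,0,0,0],[0,0,-10,0,0,0],[0,0,-20,0,0,0],[0,0,-20,0,0,0]],
])

```text
time: 9.95
ee_pos: [0.4978, -0.0012, 0.1247]
tcp_rot: [180.0, 0.0, 7.9]
wrist_force: [0.2, 0.4, 1.1]
opening: 0.0497
```

servo_tool([
  [[-10,0,-20,0,0,0],[-20,0,-20,0,0,0],[-20,0,-20,0,0,0],[-20,0,-10,0,0,0],[0,0,0,0,0,0]],
])

```text
time: 10.45
ee_pos: [0.4279, -0.011, 0.1963]
tcp_rot: [180.0, -0.2, 7.9]
wrist_force: [0.4, -0.5, 0.7]
opening: 0.0497
```

```bash
python3 snap.py 10
python3 - <<'E'
from workcell import bot;import cv2
p=bot.camera('top');cv2.imwrite('pics/top10.png',p['color'][:,:,::-1])
E
```

```text
t 10.55 keeper xyz -132.7 -23.7 194.3 rot [ 1.7998e+02 -8.0000e-02  7.8800e+00] yaw err -0.03 F [ 0.6  0.1 -0.2] open 50.1
```

View pics/wrist10.png

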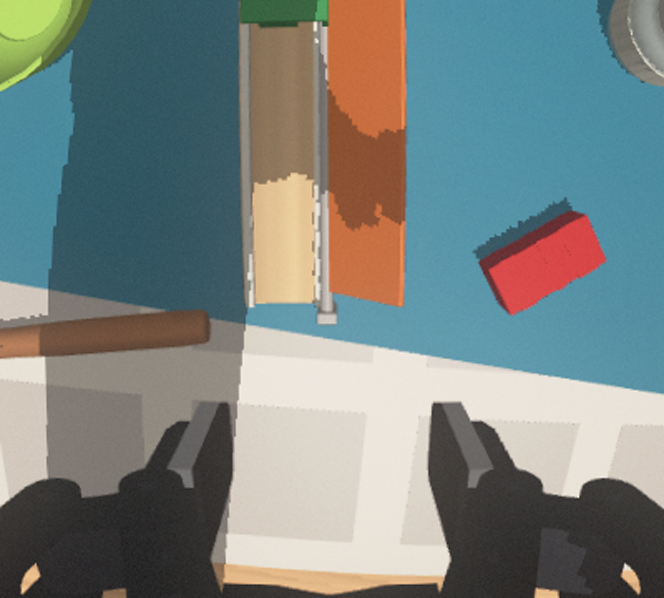

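View pics/scene10.png

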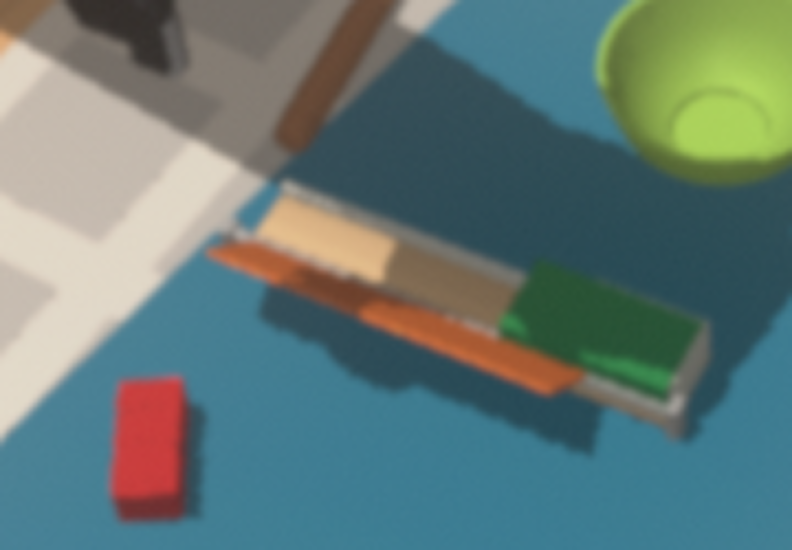

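View pics/top10.png

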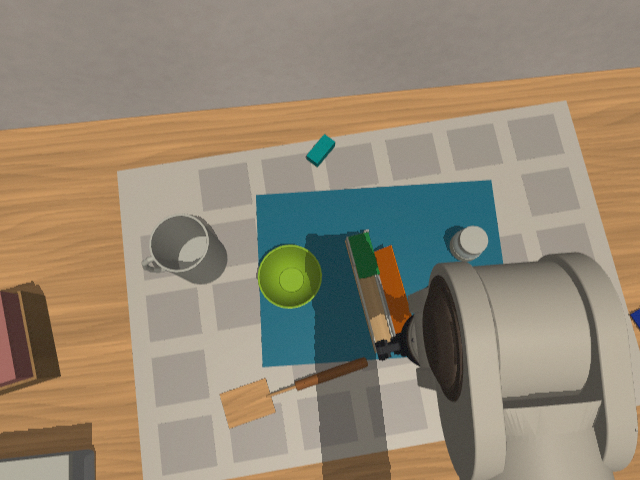

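The cover is shut: roof and bar sit at the same pixels as before (scene crop roof corner (535,263), bar far corner (550,392), matching the shut view). The lane is empty, and the bowl, jar, jug and spatula have not moved.

```bash
python3 -c "
from workcell import bot
print(bot.job_done(),bot.get_obs()['time'])"
```

```text
the job is handed in; nothing more can be done
the job is handed in; nothing more can be done
```

The striped block is in the bay with the cover shut over it, and I handed the job in at about 10.6 s of the 45 s allowed.

- **What I did:** The right fingertip held the bar down, with the cover measured at about 1.09 rad. The left fingertip pushed the block to an estimated keeper x of about 43–45 mm, inside the 34–50 mm range. I then drew back to x ≈ -64 mm before lifting off the bar. I only pushed the block, never gripping or lifting it. The largest wrist force I saw was about 7 N.
- **Last checks:** After lifting off, the pictures show the roof and bar back at their original shut position and the lane empty. The bowl, jar, jug and spatula sit where they started. The robot is clear of everything, with wrist force near zero.
- **Doubts:** My first pose estimates from the different cameras disagreed by about 2 mm. I settled that with a combined fit before pressing the bar. The block can't be seen under the shut cover, so its final place rests on the pictures taken just before closing.

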